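# Screwdriver from its sloping holster to the ready over a screw

### The arm

A 6-joint arm with a two-finger parallel gripper is mounted at the origin on a cart in front of the work surface, level with it; the furniture and walls round the work are solid. World frame = base frame: x ahead of the robot, y to its left, z up, the work surface at z = 0. Lengths are in mm, angles in degrees, forces in N, time in s.
With the tool pointing down it reaches from about 300 to 850 mm from the base axis. Payload 4.2 kg.
Tool frame: the origin (TCP) lies on the front face of the gripper's body, between the roots of the fingers; the fingertips stand 78 mm ahead of it and the grasp point (between the pads) lies 60 mm ahead of it; x points along the fingers, y is the direction in which the jaws open and shut, and the axes are right-handed (so a half turn about x gives the same grasp; the last joint's range is limited). The gripper opens to 91 mm and grips with 3 to 60 N. Pads are 32 mm wide; open, the fingers measure 118 mm over their backs; the gripper's body (76 mm by 178 mm) begins 60 mm behind the grasp point.
Start: joints at [-67.323, 18.312, 89.639, -0, 72.044, -1.146], TCP at [232.257, -526.015, 292.276] pointing down, gripper open.
Joint ranges: [-177.97, 177.97], [-48.28, 115.42], [12.27, 149.76], [-77.06, 257.06], [2.81, 150.46], [-146.56, 146.56]. Speed limits (degrees/s): [147.25, 147.25, 180, 180, 180, 180].

### API

Orientations are given as [roll, pitch, yaw] about the fixed x, y, z axes, in that order (R = Rz(yaw) Ry(pitch) Rx(roll)).
In Python, from workcell import status, viewer, env gives the robot as it stands. The module is installed in compiled form; this text tells all that it offers.
- The arm moves only by the tool move_arm, never from a script. Its argument "moves" is a list of rows, each a list of 3 entries, a list of its own where there are three numbers: the shift along the tool's x, y, z in cm, then the turn about the tool's x in rad, then the gripper's target within -1 to 1 (fully open at 1, half-way at 0, shut at -1). A call has 1 to 20 rows; each row is the pose to reach, as a shift and turn from the pose commanded when the call began, along the tool's axes at that moment; what a row does not reach only later rows make up. A row lasts 1/8 s, in which the tool goes at most 62.5 mm and 10.7 degrees, less where a joint would pass 70% of its speed; a pose out of reach is approached as far as the arm can. A call with a gripper value outside its range is refused whole. The fingers move at their own pace and stop on an object; "force" is the grip in N (left out, the last holds). Time passes only in rows, so rows that repeat a pose let the fingers close. It gives the time, the measured TCP pose, the force and the opening at its end, in the units of the state.
- status.state(): the state, without advancing time (a new reading comes with each control period).
- viewer.grab_frame(name): name is "scene" or "top"; returns the picture (480x640x3 uint8, red, green, blue); there is no depth.
- viewer.get_calibration(name): a dict with "camera_matrix" (3x3 intrinsics, pixels), "eye" and "rotation" of the camera in the world. Camera axes: x right, y down, z forward; pixel columns grow to the right and rows downward; lengths in mm; the calibration is good to about 2 mm. A picture is of the moment at which its call begins. get_calibration takes no time and is no camera call.
- env.job_done(): hands the job in, once; it reports no verdict.
The state is a dict: "time_s": time; "qpos": joint angles; "qvel": joint speeds; "effort": joint torques, N m; "ee_pos": TCP position; "ee_rot": TCP orientation; "force": force on the tool from outside, world axes, zero at the start; "torque": the same for the moment, N m; "gripper_width": finger opening in mm.
Only numpy, scipy, OpenCV 4.12 (cv2) and the standard library are available. Lean on these libraries where they do the work, as an engineer would, in place of code of your own. Each camera call takes 0.05 s, during which the arm holds its last target.

### The job

Draw the screwdriver out of its sloping bench holster, turn it upright with the blade pointing straight down, and hold it ready about 2 cm above the slotted screw that still stands proud on the clamp plate, the blade centred over the screw head. Do not touch the plate or its screw with the driver, and leave the other things on the bench where they are. The program finishes while the gripper is still holding the driver there, raised and at rest; it is not put down.

Things in the scene. Friction and masses are not known exactly. Their poses are not given: they have to be found in the camera images.
- driver: Screwdriver, 190 mm long, 70 g (up to 40 % more or less): brown round handle 90 mm long, 20 mm thick at its front end and widening to 26 mm near the butt; slim steel shank 100 mm long, 6 mm thick. It stands in the holster, handle up and toward the robot, leaning about 45 deg. The origin lies beside the shaft, 96 mm from the tip; use point driver_tip for its axis.
- driver_tip (a point): The tip of the screwdriver's blade, on its axis. Its z axis runs along the driver's axis from the blade to the butt: the handle covers z = 100 to 190 mm; comfortable grip at 125 to 165 mm.
- holster: Fixed bench holster: dark steel foot 112 x 70 x 10 mm, aluminium post and a steel tube (17 mm outside, 11 mm bore, 88 mm long, open below) leaning 42 deg from vertical; the mouth is the upper end. Origin in the foot's underside, 8 mm nearer the robot than its centre; z up; the tube's mouth points to -x and up. The shank lies loosely in the tube (2.6 mm play all round) and the handle's front rests on the mouth.
- holster_mouth (a point): Centre of the tube's mouth, about 100 mm above the bench. Its z axis points up out of the tube along the bore. The blade lies about 100 mm down the bore and must be drawn out along it.
- clamp_plate: Fixed dark steel plate 110 x 56 x 14 mm with an aluminium strap 94 x 26 mm along its middle (strap top 20 mm above the bench). A tight hexagon bolt sits at the strap's -x end (33 mm from the centre, top 28.5 mm), the slotted screw at its +x end. Origin in the centre of the underside, x along the strap.
- screw_top (a point): Centre of the top of the slotted screw's round flat head (15 mm across), 33 mm from the plate's centre along its +x; 32 mm above the bench. It is the screw that stands proud, with a gap below its head.
- tape_roll: Bystander: roll of black tape lying flat, 66 mm across, 19 mm high; origin in the centre of its underside. Leave alone.
- round_tin: Bystander: round slip-lid tin, 59 mm across, 30 mm high; origin in the centre of its underside. Leave alone.
- terminal_strip: Bystander: white terminal strip lying flat, 18 x 72 x 17 mm, long along y; origin in the centre of its underside. Leave alone.
Things that resemble listed ones, but are neither listed nor needed, are in the scene too. Leave any purple look-alike of the holster alone.

How it is judged (in metres and radians):
On the way:
1. the gripper has drawn the screwdriver clear out of the holster (z of driver_tip in the frame of holster_mouth above 0.008 m and contact force between driver and holster below 0.1 N and contact force between driver and the fingers above 1 N), for 0.2 s.
At the end, for the whole second after the job is handed in: The fingers hold the driver at rest, blade down and upright to 8 deg, its tip within 10 mm of the screw's axis and 8 to 35 mm above the screw head; it touches neither plate nor holster; the three bystanders lie within 15 mm of where they were (contact force between driver and the fingers above 1 N and angle between driver_tip's own z axis and vertical below 0.14 rad and horizontal distance between driver_tip and screw_top below 0.01 m and height (world z) of driver_tip between 0.04 and 0.067 m and contact force between driver and holster below 0.1 N and contact force between driver and clamp_plate below 0.1 N and linear speed of driver below 0.02 m/s and angular speed of driver below 0.1 rad/s and distance of each of tape_roll, round_tin, terminal_strip from where it was at the start of the episode below 0.015 m); the arm keeps its last pose, push and grip.
It fails at once if the driver touches the clamp plate or its screw (contact force between driver and clamp_plate above 0.5 N).
It fails at once if a bystander is pushed away (15 mm) (distance of any of tape_roll, round_tin, terminal_strip from where it was at the start of the episode above 0.015 m).
It also fails if it takes over 40 s, if anything falls off the work surface, if the arm or the gripper's body presses on something with over 40 N, if the wrist force passes 120 N, or if a joint passes its speed limit or range.

## Working session

There is one attempt and no reset: what is moved stays moved. The work goes in short steps, Python scripts to look and compute and a tool call to move; the robot and the scene stay as the last step left them, time stands still between calls to the robot, and variables do not carry over. Pictures are saved under pics/ and viewed, and the job is handed in when it is done.

Besides the shell and the picture viewer there is one more tool, called after ">>>" as a command line: name --argument value ..., lists and objects as JSON in quotes. move_arm: Moves the arm, as the interface text tells. Its arguments: {"type":"object","properties":{"moves":{"type":"array","items":{"type":"array"}},"force":{"type":"number"}},"required":["moves"]}

```bash
mkdir -p pics; python3 - <<'E'
from workcell import status, viewer
import cv2
for n in("scene","top"):
    cv2.imwrite(f"pics/{n}0.png",viewer.grab_frame(n)[:,:,::-1]); print(viewer.get_calibration(n))
print(status.state())
E
```

```text
{'camera_matrix': array([[545.39621526,   0.        , 320.60638127],
       [  0.        , 545.39621526, 240.18045491],
       [  0.        ,   0.        ,   1.        ]]), 'eye': array([ 130.14620587, -948.01921959,  780.07939017]), 'rotation': array([-1.33569636e+02, -3.71252369e-02, -3.25795977e+01])}
{'camera_matrix': array([[476.64818377,   0.        , 316.58418975],
       [  0.        , 476.64818377, 231.07695333],
       [  0.        ,   0.        ,   1.        ]]), 'eye': array([ 356.5067434 , -325.59148107,  910.2430089 ]), 'rotation': array([-169.033811  ,   -1.76563602,  -90.74343618])}
{'time_s': 0.1, 'qpos': array([-6.73204315e+01,  1.83495625e+01,  8.97008578e+01,  5.01995187e-05,
        7.20447992e+01, -1.14559097e+00]), 'qvel': array([-0.12868879, -0.05160518, -0.17680532, -0.09666741, -0.00723612,
       -0.0354383 ]), 'effort': array([-4.10916527e-04, -4.13336384e+01, -2.32509792e+01,  7.28727621e-02,
        4.22264845e-02, -4.94307460e-05]), 'ee_pos': array([ 232.1433683 , -525.68694353,  291.47860387]), 'ee_rot': array([-91.17431057,  89.9047805 , 112.65083336]), 'force': array([-0.41206104, -0.32935628, -0.06121089]), 'torque': array([ 0.06071181, -0.00463192, -0.00964858]), 'gripper_width': 91.006504678077}
```

View pics/scene0.png

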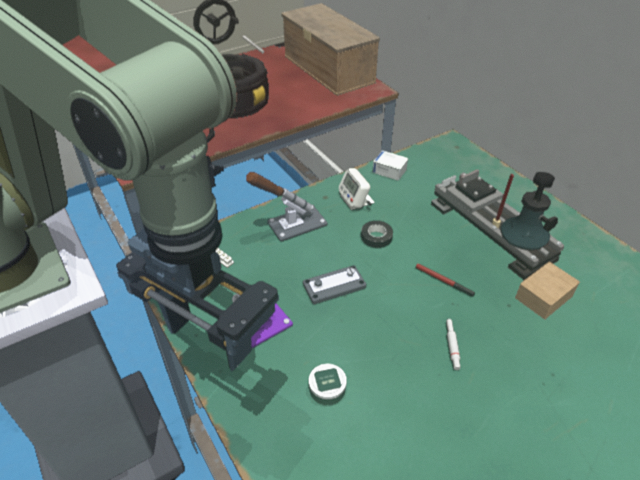

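View pics/top0.png

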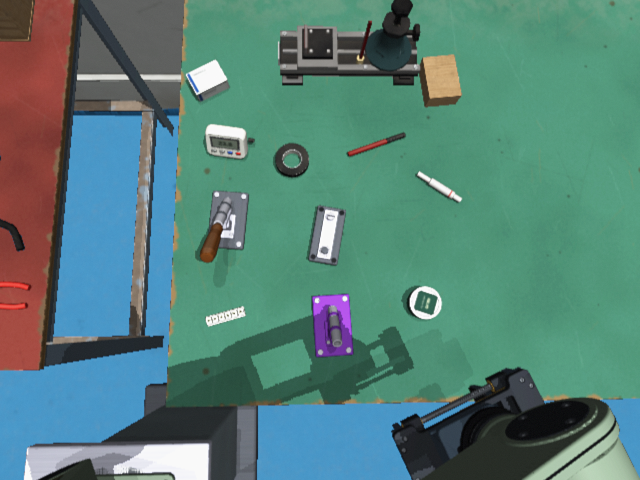

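The scene view shows the holster with the brown handle near (265,183) and the plate near (334,284). In the top view, the driver is near (213,235), the plate near (327,235), and the purple look-alike near (333,325). Next I'll enlarge the important parts.

```bash
cat > h.py <<'E'
import numpy as np, cv2
from scipy.spatial.transform import Rotation as R
from workcell import status, viewer
def cal(n):
    c=viewer.get_calibration(n); return c['camera_matrix'],np.array(c['eye']),R.from_euler('xyz',c['rotation'],degrees=True).as_matrix()
def ray(n,u,v):
    K,e,M=cal(n); d=M@np.linalg.inv(K)@np.array([u,v,1.]); return e,d/np.linalg.norm(d)
def plane(n,u,v,z):
    e,d=ray(n,u,v); return e+d*(z-e[2])/d[2]
def proj(n,p):
    K,e,M=cal(n); q=K@(M.T@(np.array(p)-e)); return q[:2]/q[2]
def tri(us,ut):
    e1,d1=ray('scene',*us);e2,d2=ray('top',*ut)
    s=np.linalg.lstsq(np.c_[d1,-d2],e2-e1,rcond=None)[0]
    a,b=e1+s[0]*d1,e2+s[1]*d2
    return (a+b)/2,np.linalg.norm(a-b)
E
python3 - <<'E'
import cv2
s=cv2.imread('pics/scene0.png');t=cv2.imread('pics/top0.png')
def c(i,x,y,w,h,f): return cv2.resize(i[y:y+h,x:x+w],None,fx=f,fy=f,interpolation=cv2.INTER_CUBIC)
cv2.imwrite('pics/c1.png',c(s,240,165,100,75,8))
cv2.imwrite('pics/c2.png',c(t,190,180,100,75,8))
cv2.imwrite('pics/c3.png',c(t,290,195,80,75,8))
cv2.imwrite('pics/c4.png',c(s,295,255,80,55,8))
E
```

```text
(no output)
```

View pics/c1.png

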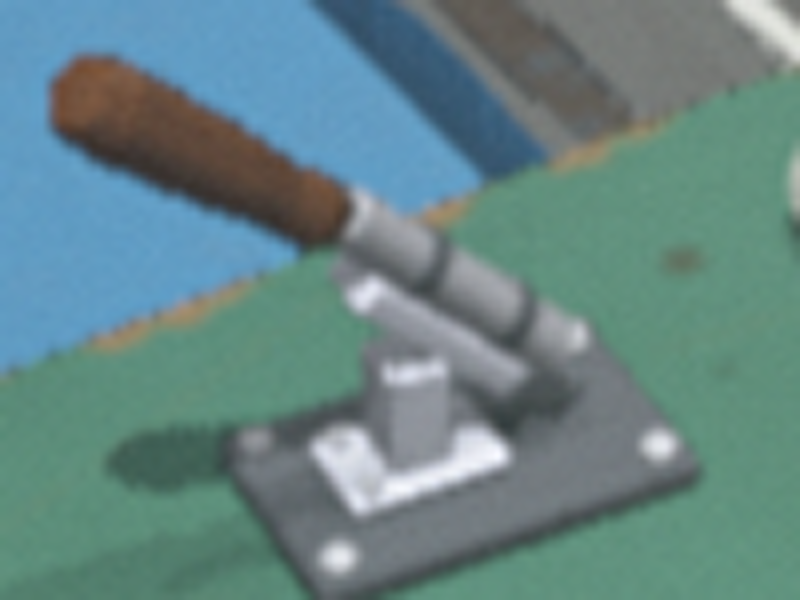

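View pics/c2.png

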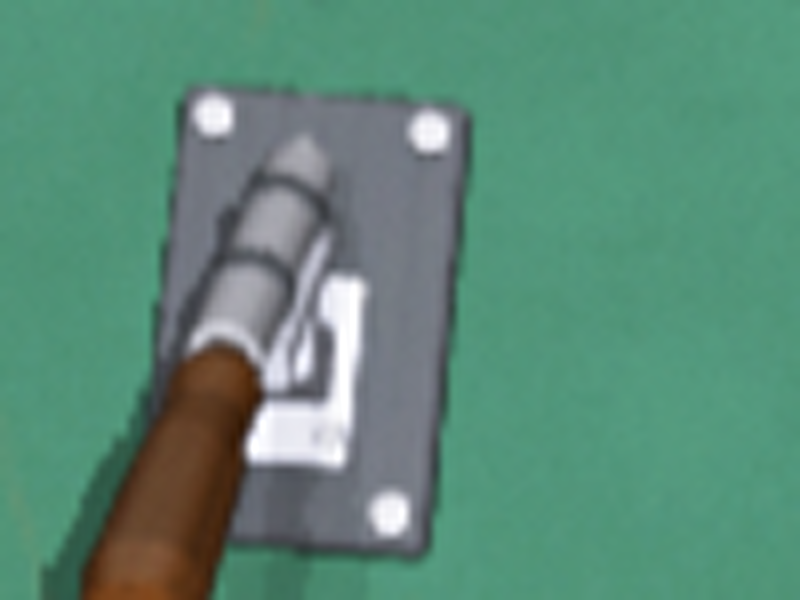

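View pics/c3.png

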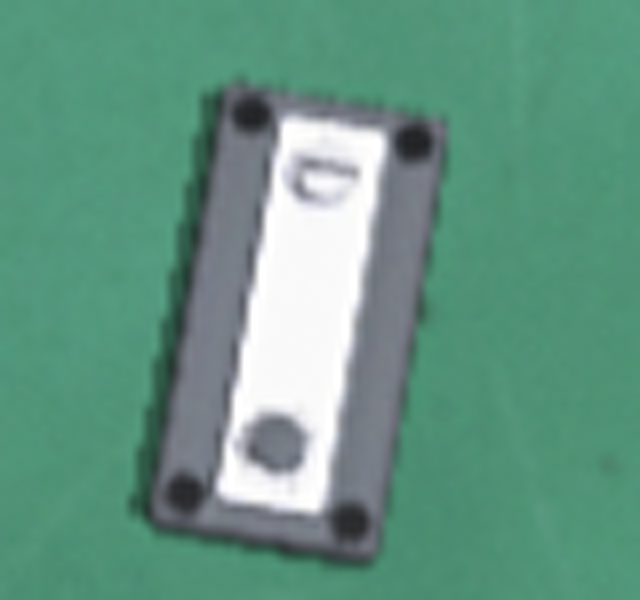

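View pics/c4.png

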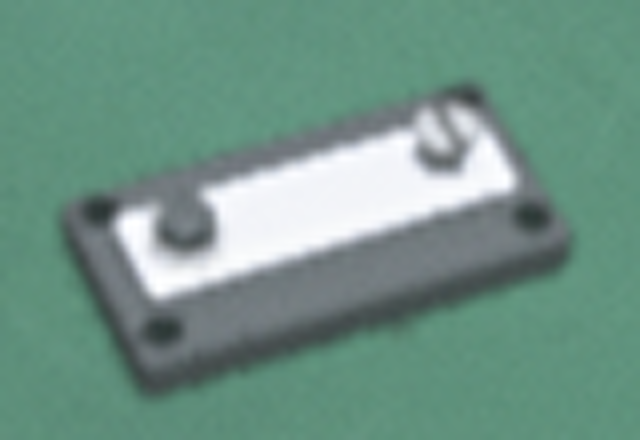

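The crops show the holster tube with the handle's front at its mouth (scene ≈(283,193), top ≈(218,224)). The slotted screw is at scene ≈(350.5,271) and top ≈(330,217). Next I'll measure by mask and triangulation.

```bash
cat > meas.py <<'E'
from h import *
def handle(img,roi):
    x,y,w,h=roi
    hsv=cv2.cvtColor(img,cv2.COLOR_BGR2HSV)
    m=cv2.inRange(hsv,(3,90,25),(18,255,220)); k=np.zeros_like(m);k[y:y+h,x:x+w]=m[y:y+h,x:x+w]
    n,l,st,_=cv2.connectedComponentsWithStats(k); i=1+np.argmax(st[1:,4]); k=(l==i)
    p=np.argwhere(k)[:,::-1].astype(float); c=p.mean(0); u,s,vt=np.linalg.svd(p-c,full_matrices=False); d=vt[0]
    t=(p-c)@d; return c,d,t.min(),t.max(),len(p)
E
python3 - <<'E'
from meas import *
s=cv2.imread('pics/scene0.png');t=cv2.imread('pics/top0.png')
a=handle(s,(240,165,50,40)); b=handle(t,(190,215,50,60)); print(a,b)
def pl(n,h):
    e,d1=ray(n,*(h[0]-10*h[1]));_,d2=ray(n,*(h[0]+10*h[1])); k=np.cross(d1,d2); return e,k/np.linalg.norm(k)
e1,n1=pl('scene',a);e2,n2=pl('top',b)
d=np.cross(n1,n2);d/=np.linalg.norm(d); d*=np.sign(d[2])
print('axis',d,'lean',np.degrees(np.arccos(d[2])),'az',np.degrees(np.arctan2(d[1],d[0])))
A=np.array([n1,n2,d]);P=np.linalg.solve(A,[n1@e1,n2@e2,0])
def on(n,uv):
    e,r=ray(n,*uv); x=np.linalg.lstsq(np.c_[d,-r],e-P,rcond=None)[0]; return P+x[0]*d
for n,h in(('scene',a),('top',b)):
    q=[on(n,h[0]+h[1]*h[2]),on(n,h[0]+h[1]*h[3])];print(n,q,np.linalg.norm(q[0]-q[1]))
print('screw',tri((350.4,270.9),(330.2,217)),plane('scene',350.4,270.9,32),plane('top',330.2,217,32))
print('bolt',tri((318.2,282),(324.3,250)),plane('scene',318.2,282,28.5),plane('top',324.3,250,28.5))
# foot top corners / edges
for c in [(187,92),(470,104),(430,552)]: print('foot',plane('top',190+c[0]/8-.4,180+c[1]/8-.4,10))
for c in [(230,92),(445,125),(375,560),(150,520)]: print('plate',plane('top',290+c[0]/8-.4,195+c[1]/8-.4,14))
print('mouth top',plane('top',190+228/8,180+345/8,100))
for c in [(212,114),(428,130),(390,513)]: print('dots',plane('top',190+c[0]/8-.4,180+c[1]/8-.4,11))
E
```

```text
(array([261.99509804, 181.07352941]), array([0.91082457, 0.41279365]), np.float64(-16.16501813766998), np.float64(22.318540312908706), 204) (array([211.06425703, 243.38353414]), array([-0.34289422,  0.93937402]), np.float64(-21.525988630781363), np.float64(18.970743298378103), 498)
axis [-0.73714691  0.07826021  0.67118535] lean 47.84138309575815 az 173.9398160640721
scene [array([ 460.20921883, -176.23282693,  162.93482926]), array([ 528.41099258, -183.4735613 ,  100.83590285])] 92.52127775424043
top [array([ 528.11527404, -183.44216594,  101.10515983]), array([ 453.40566037, -175.51051786,  169.12959007])] 101.34969425199463
screw (array([ 556.55414256, -382.17217482,   27.13163197]), np.float64(4.528398548129251)) [ 556.10310714 -386.30677111   32.        ] [ 553.31805825 -380.97145372   32.        ]
bolt (array([ 493.19101079, -369.81898133,   22.54105675]), np.float64(2.947456228798174)) [ 491.78450126 -374.73315223   28.5       ] [ 490.8984343  -368.96824526   28.5       ]
foot [ 611.17959943 -155.21844783   10.        ]
foot [ 607.8634228  -223.71858359   10.        ]
foot [ 497.68321522 -215.80623787   10.        ]
plate [ 579.10779306 -359.53046832   14.        ]
plate [ 570.61281959 -411.48645448   14.        ]
plate [ 464.98582672 -392.30075426   14.        ]
plate [ 474.9887728  -339.16101541   14.        ]
mouth top [ 528.41538028 -183.34001755  100.        ]
dots [ 605.34895884 -161.58391263   11.        ]
dots [ 601.10078734 -213.77506377   11.        ]
dots [ 506.98814282 -206.30290482   11.        ]
```

```bash
cat >> h.py <<'E'
def to(p,az):
    """shift cm in tool axes from measured pose to world TCP p, turn so jaw axis azimuth=az (mod 180)"""
    s=status.state();M=R.from_euler('xyz',s['ee_rot'],degrees=True).as_matrix()
    sh=M.T@(np.array(p)-s['ee_pos'])/10
    cur=np.degrees(np.arctan2(M[1,1],M[0,1]))
    # turn about tool x (down) by +t decreases azimuth
    t=(cur-az+90)%180-90
    return sh.round(2),'turn',round(np.radians(t),3),M.round(3).tolist(),s['ee_pos'].round(1),s['qpos'].round(1),s['time_s']
E
python3 - <<'E'
from h import *
d=np.array([-.7,.06,.71]);g=np.array([528.3,-183.4,101])+47*d
print(g,to(g+[0,0,120],85.))
# holster dots, both views
for sc,tp in (((338,557),None),((658,445),(428,130)),):
    print(plane('scene',240+sc[0]/8-.4,165+sc[1]/8-.4,11))
E
```

```text
[ 495.4  -180.58  134.37] (array([  3.75, -20.93, -38.02]), 'turn', np.float64(0.503), [[-0.001, 0.404, -0.915], [0.002, -0.915, -0.404], [-1.0, -0.002, -0.0]], array([ 232.1, -525.7,  291.5]), array([-67.3,  18.3,  89.7,   0. ,  72. ,  -1.1]), 0.1)
[ 507.9164949  -208.82232108   11.        ]
[ 601.30743258 -216.54627433   11.        ]
```

>>> move_arm --moves '[[[0, -5, -9], 0.15, 1], [[0, -10, -19], 0.3, 1], [[0, -15, -28], 0.45, 1], [[0, -20.9, -38], 0.503, 1], [[0, -20.9, -38], 0.503, 1], [[0, -20.9, -38], 0.503, 1], [[0, -20.9, -38], 0.503, 1], [[0, -20.9, -38], 0.503, 1], [[0, -20.9, -38], 0.503, 1]]' --force 30

```text
time_s: 1.23
ee_pos: [495.1, -181.4, 291.8]
ee_rot: [15.8, 89.9, -169.2]
force: [0.1, -0.7, -0.5]
gripper_width: 91.1
```

```bash
python3 - <<'E'
from h import *
print(to([495.4,-181.5,254],85.))
for n in("scene","top"):
    cv2.imwrite(f"pics/{n}1.png",viewer.grab_frame(n)[:,:,::-1])
E
```

```text
(array([ 3.78,  0.01, -0.04]), 'turn', np.float64(0.001), [[-0.001, -0.086, -0.996], [-0.0, -0.996, 0.086], [-1.0, 0.0, 0.001]], array([ 495.1, -181.4,  291.8]), array([-21.4,  14.1,  95.8,  -0. ,  70.2,  73.6]), 1.225)
```

View pics/scene1.png

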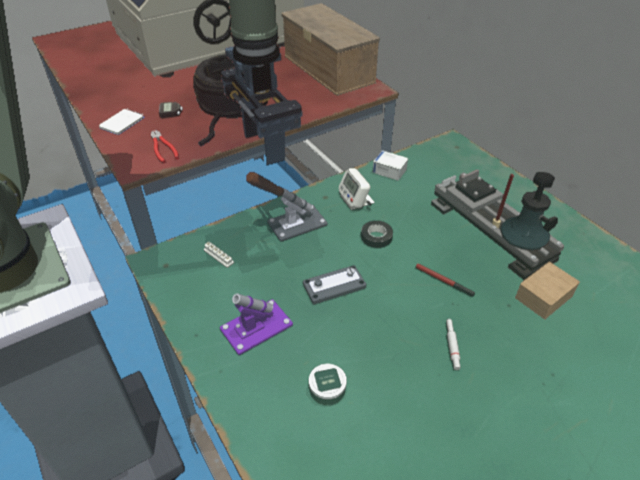

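View pics/top1.png

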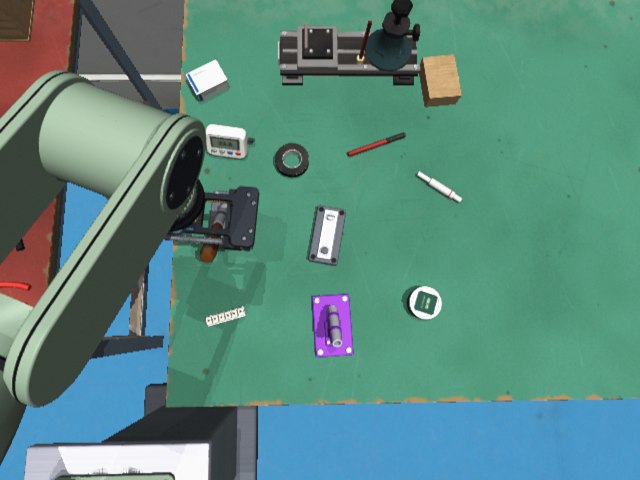

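The gripper is over the handle. In the scene view the fingertip near (276,160) can serve as a calibration check.

```bash
python3 - <<'E'
from h import *
s=cv2.imread('pics/scene1.png')
x,y,f=230,80,8
c=cv2.resize(s[y:y+95,x:x+80],None,fx=6,fy=6,interpolation=cv2.INTER_CUBIC)
for dx in(-16,16):
  for w in(45.5,59):
    for sg in (-1,1):
      p=np.array([495.1,-181.4,213.8])+dx*np.array([.996,-.086,0])+sg*w*np.array([.086,.996,0])
      q=proj('scene',p);print(dx,w*sg,q); cv2.circle(c,tuple(int(v) for v in (q-[x,y]+.5)*6),3,(0,0,255),-1)
cv2.imwrite('pics/c5.png',c)
E
```

```text
-16 -45.5 [264.88355415 162.52824278]
-16 45.5 [245.58714496 137.37227882]
-16 -59 [267.94661767 166.5214373 ]
-16 59 [242.91021807 133.88247533]
16 -45.5 [281.31934916 157.67982798]
16 45.5 [261.29693621 133.05886601]
16 -59 [284.49534417 161.585254  ]
16 59 [258.51730553 129.64083734]
```

View pics/c5.png

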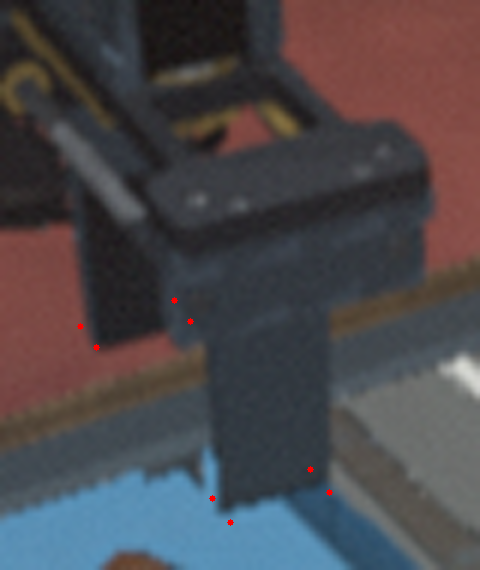

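>>> move_arm --moves '[[[4, 0.05, 0], 0, 1], [[8, 0.05, 0], 0, 1], [[9.8, 0.05, 0], 0, 1], [[9.8, 0.05, 0], 0, 1], [[9.8, 0.05, 0], 0, 1]]'

```text
time_s: 1.95
ee_pos: [495.6, -182.8, 195.3]
ee_rot: [159.4, 89.9, -25.7]
force: [0.8, 0.5, 1.1]
gripper_width: 91.3
```

```bash
python3 - <<'E'
from h import *
print(status.state()['ee_pos'],status.state()['force'])
s=viewer.grab_frame('scene')[:,:,::-1].copy();t=viewer.grab_frame('top')[:,:,::-1].copy()
cv2.imwrite('pics/scene2.png',s);cv2.imwrite('pics/top2.png',t)
a=cv2.resize(s[125:225,230:330],None,fx=6,fy=6,interpolation=cv2.INTER_CUBIC)
b=cv2.resize(t[175:275,180:280],None,fx=6,fy=6,interpolation=cv2.INTER_CUBIC)
cv2.imwrite('pics/c6.png',a);cv2.imwrite('pics/c7.png',b)
E
```

```text
[ 495.6251289  -182.83405424  195.25150185] [0.83101933 0.53666816 1.11429075]
```

View pics/c6.png

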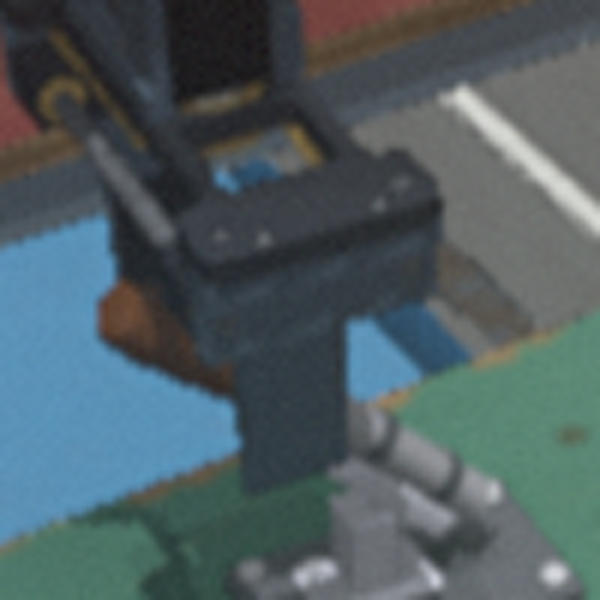

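View pics/c7.png

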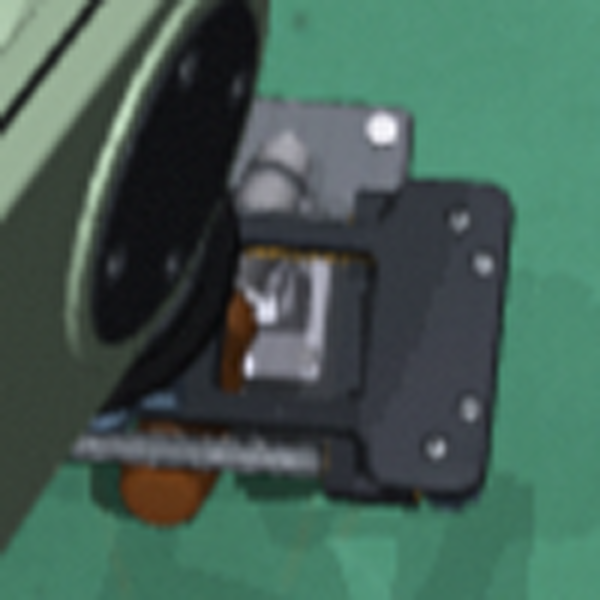

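The handle passes between the fingers, which clear the tube mouth. I'll close gently first.

>>> move_arm --moves '[[[0, 0, 0], 0, -0.3], [[0, 0, 0], 0, -0.3], [[0, 0, 0], 0, -0.3], [[0, 0, 0], 0, -1], [[0, 0, 0], 0, -1], [[0, 0, 0], 0, -1], [[0, 0, 0], 0, -1]]' --force 12

```text
time_s: 2.92
ee_pos: [495.4, -181.8, 194.3]
ee_rot: [-71.0, 90.0, 104.0]
force: [-0.2, -0.1, -0.4]
gripper_width: 24.0
```

```bash
python3 - <<'E'
from h import *
x=status.state();print({k:np.round(x[k],2) for k in x})
E
```

```text
{'time_s': np.float64(2.92), 'qpos': array([-21.4 ,  18.91, 104.14,   0.  ,  56.95,  73.6 ]), 'qvel': array([ 0.03, -0.04, -0.05, -0.  ,  0.29,  0.01]), 'effort': array([ -0.27, -38.55, -20.16,  -0.08,  -0.14,  -0.  ]), 'ee_pos': array([ 495.42, -181.8 ,  194.26]), 'ee_rot': array([-71.02,  90.  , 103.98]), 'force': array([-0.19, -0.12, -0.36]), 'torque': array([ 0.08,  0.07, -0.02]), 'gripper_width': np.float64(24.04)}
```

>>> move_arm --moves '[[[0, 0, 0], 0, -1], [[0, 0, 0], 0, -1], [[-0.75, 0, 0.67], 0, -1], [[-1.5, 0, 1.34], 0, -1], [[-2.25, 0, 2.0], 0, -1], [[-3.0, 0, 2.68], 0, -1], [[-3.0, 0, 2.68], 0, -1]]' --force 30

```text
time_s: 3.8
ee_pos: [468.3, -179.6, 225.1]
ee_rot: [156.5, 89.9, -28.5]
force: [0.6, -0.1, -0.4]
gripper_width: 23.0
```

```bash
cat > snap.py <<'E'
import sys
from h import *
k=sys.argv[1]; sx,sy,tx,ty=map(int,sys.argv[2:6])
x=status.state();print({q:np.round(x[q],2) for q in ('time_s','ee_pos','force','torque','gripper_width')})
s=viewer.grab_frame('scene')[:,:,::-1].copy();t=viewer.grab_frame('top')[:,:,::-1].copy()
cv2.imwrite(f'pics/scene{k}.png',s);cv2.imwrite(f'pics/top{k}.png',t)
f=lambda i,x,y:cv2.resize(i[y:y+130,x:x+90],None,fx=4.4,fy=4.4,interpolation=cv2.INTER_CUBIC)
cv2.imwrite(f'pics/p{k}.png',np.hstack([f(s,sx,sy),f(t,tx,ty)]))
E
python3 snap.py 3 230 120 180 180
```

```text
{'time_s': np.float64(3.8), 'ee_pos': array([ 468.32, -179.56,  225.1 ]), 'force': array([ 0.63, -0.08, -0.4 ]), 'torque': array([-0.02,  0.1 ,  0.01]), 'gripper_width': np.float64(22.98)}
```

View pics/p3.png

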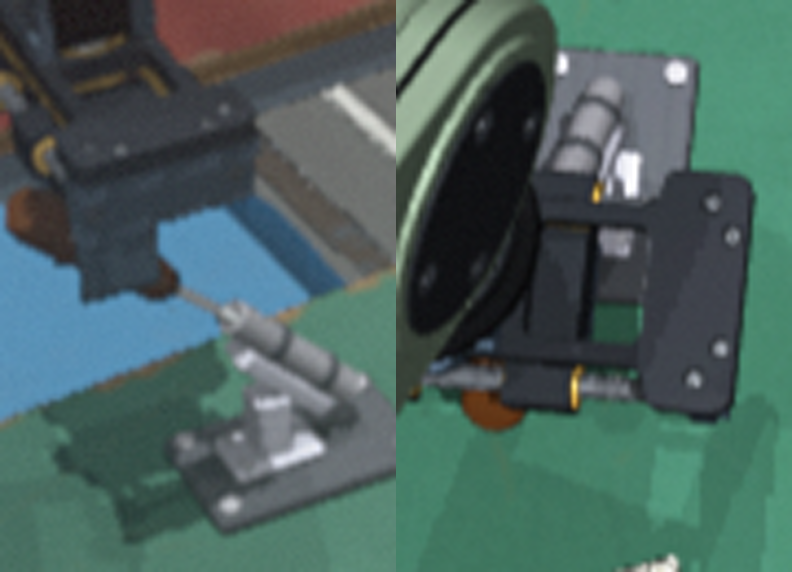

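The left half shows the bare shank emerging from the tube, and the forces are small. I'll continue.

>>> move_arm --moves '[[[-0.75, 0, 0.67], 0, -1], [[-1.5, 0, 1.34], 0, -1], [[-2.25, 0, 2.0], 0, -1], [[-3.0, 0, 2.68], 0, -1], [[-3.7, 0, 3.35], 0, -1], [[-4.5, 0, 4.0], 0, -1], [[-5.2, 0, 4.7], 0, -1], [[-5.9, 0, 5.3], 0, -1], [[-5.9, 0, 5.3], 0, -1], [[-5.9, 0, 5.3], 0, -1], [[-5.9, 0, 5.3], 0, -1]]'

```text
time_s: 5.28
ee_pos: [416.0, -174.8, 282.9]
ee_rot: [-12.3, 90.0, 162.7]
force: [0.1, 0.6, -0.4]
gripper_width: 22.7
```

```bash
python3 snap.py 4 220 100 180 180
```

```text
{'time_s': np.float64(5.28), 'ee_pos': array([ 415.99, -174.84,  282.93]), 'force': array([ 0.07,  0.58, -0.42]), 'torque': array([0.04, 0.  , 0.01]), 'gripper_width': np.float64(22.73)}
```

View pics/p4.png

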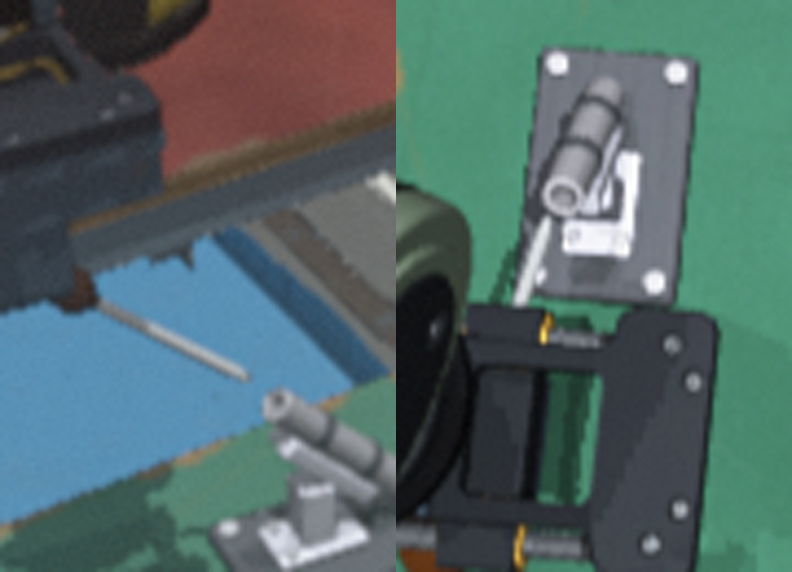

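The driver is out; its tip is at scene ≈(276,186) and top ≈(214,230). Now I'll triangulate the tip and axis.

```bash
python3 - <<'E'
from h import *
st=status.state(); g=st['ee_pos']-[0,0,60]
tip,e=tri((276.3,185.9),(213.7,229.8)); print(tip,e,g,np.linalg.norm(tip-g))
a=g-tip; print('lean',np.degrees(np.arctan2(np.hypot(a[0],a[1]),a[2])),'az',np.degrees(np.arctan2(a[1],a[0])))
E
```

```text
[ 515.94641938 -178.59414068  113.39062768] 3.954434363148428 [ 416.02888114 -174.85570194  222.97407965] 148.3442729438207
lean 42.3783260015878 az 177.8572641169968
```

Next I'll retreat and lower the tip to just in front of the foot's edge. The foot will serve as a stop to pivot the driver upright between the pads.

>>> move_arm --moves '[[[0, 0, 2.0], 0, -1], [[0, 0, 3.5], 0, -1], [[3, 0, 3.5], 0, -1], [[6, 0, 3.5], 0, -1], [[9, 0, 3.5], 0, -1], [[10, 0, 3.5], 0, -1], [[10.4, 0, 3.5], 0, -1], [[10.4, 0, 3.5], 0, -1], [[10.4, 0, 3.5], 0, -1]]'

```text
time_s: 6.5
ee_pos: [381.5, -172.1, 180.1]
ee_rot: [158.1, 89.9, -26.9]
force: [-0.5, -0.2, -0.3]
gripper_width: 23.0
```

```bash
python3 snap.py 5 220 150 180 180
```

```text
{'time_s': np.float64(6.5), 'ee_pos': array([ 381.53, -172.08,  180.1 ]), 'force': array([-0.55, -0.15, -0.31]), 'torque': array([0.05, 0.03, 0.01]), 'gripper_width': np.float64(23.05)}
```

View pics/p5.png

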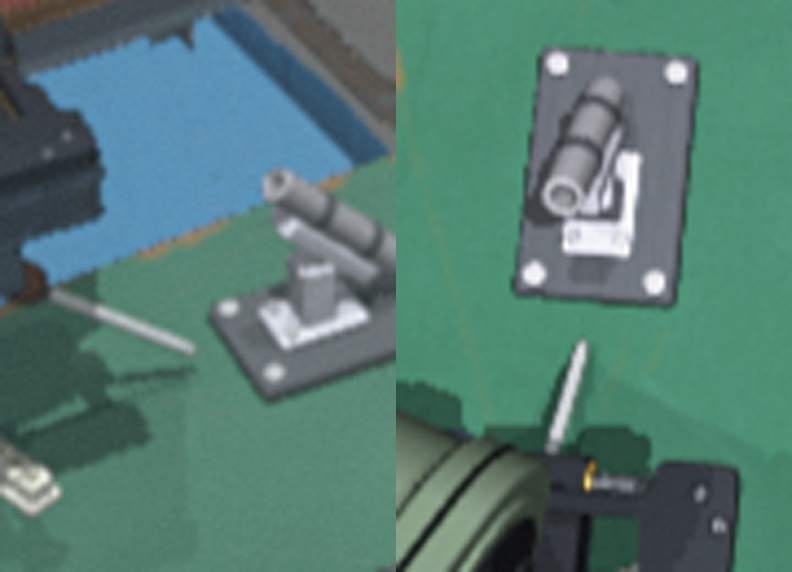

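The tip is at scene ≈(264,229.5) and top ≈(222.5,257.7), just in front of the foot.

```bash
python3 - <<'E'
from h import *
tip,e=tri((263.7,229.3),(222.3,257.5)); print(tip,e)
print(plane('top',222.3,257.5,8), plane('top',180+(516-396)/4.4-.4,180+294/4.4-.4,10),plane('top',180+(674-396)/4.4-.4,180+302/4.4-.4,10))
print(plane('scene',263.7,229.3,8), plane('scene',220+212/4.4-.4,150+318/4.4-.4,10),plane('scene',220+272/4.4-.4,150+385/4.4-.4,10))
E
```

```text
[ 481.43372212 -177.29392068   13.28460438] 1.9538958529743466
[ 481.24472233 -176.08117297    8.        ] [ 502.43842376 -146.76119003   10.        ] [ 498.39171643 -214.71881351   10.        ]
[ 484.80270308 -172.26404171    8.        ] [ 502.28523391 -158.2909408    10.        ] [ 503.35268988 -214.95061762   10.        ]
```

>>> move_arm --moves '[[[0.4, 0, 0], 0, -1], [[0.6, 0, 0], 0, -1], [[0.6, 0, -0.7], 0, -1], [[0.6, 0, -1.4], 0, -1], [[0.6, 0, -1.8], 0, -1], [[0.6, 0, -2.0], 0, -1], [[0.6, 0, -2.0], 0, -1]]' --force 12

```text
time_s: 7.48
ee_pos: [401.0, -173.5, 173.2]
ee_rot: [-1.0, 90.0, 174.0]
force: [-0.2, -0.3, -1.0]
gripper_width: 23.7
```

```bash
python3 snap.py 6 220 150 180 180
```

```text
{'time_s': np.float64(7.48), 'ee_pos': array([ 401.  , -173.55,  173.16]), 'force': array([-0.2 , -0.28, -0.99]), 'torque': array([ 0.04,  0.09, -0.01]), 'gripper_width': np.float64(23.67)}
```

View pics/p6.png

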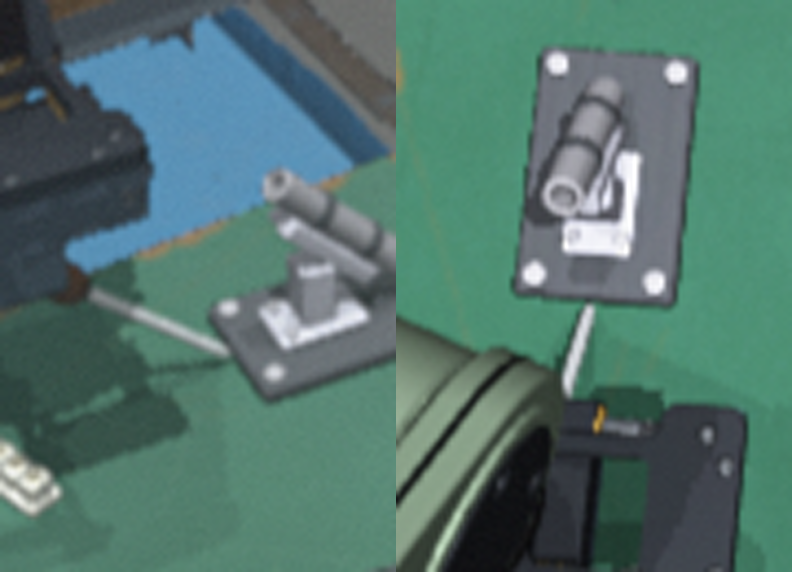

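The tip is a few millimetres from the foot's edge. I'll push further and start the pivot arc.

>>> move_arm --moves '[[[0.1, 0, -0.5], 0, -1], [[-0.1, 0, -0.9], 0, -1], [[-0.5, 0, -1.4], 0, -1], [[-0.9, 0, -1.9], 0, -1], [[-1.2, 0, -2.4], 0, -1], [[-1.6, 0, -2.9], 0, -1], [[-1.6, 0, -2.9], 0, -1]]'

```text
time_s: 8.45
ee_pos: [430.5, -176.3, 189.9]
ee_rot: [157.4, 89.9, -27.6]
force: [-3.2, 0.7, 4.7]
gripper_width: 23.5
```

```bash
python3 snap.py 7 220 150 180 180
```

```text
{'time_s': np.float64(8.45), 'ee_pos': array([ 430.47, -176.27,  189.86]), 'force': array([-3.16,  0.66,  4.66]), 'torque': array([0.19, 0.62, 0.01]), 'gripper_width': np.float64(23.52)}
```

View pics/p7.png

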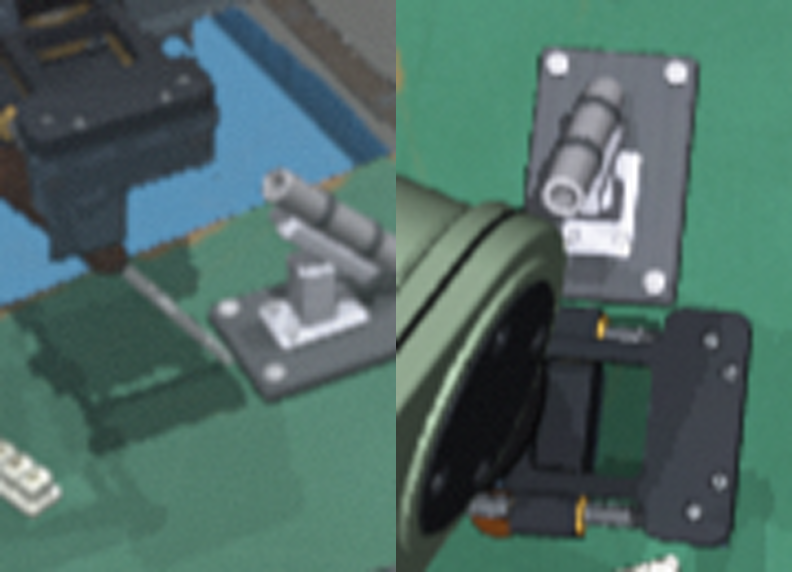

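The pivoting works, with forces of only a few newtons. I'll continue the arc to vertical.

>>> move_arm --moves '[[[-0.3, 0, -0.6], 0, -1], [[-0.6, 0, -1.2], 0, -1], [[-0.9, 0, -1.9], 0, -1], [[-1.2, 0, -2.6], 0, -1], [[-1.4, 0, -3.3], 0, -1], [[-1.6, 0, -4.0], 0, -1], [[-1.7, 0, -4.7], 0, -1], [[-1.8, 0, -5.4], 0, -1], [[-1.85, 0, -6.0], 0, -1], [[-1.9, 0, -6.6], 0, -1], [[-1.9, 0, -6.6], 0, -1]]'

```text
time_s: 9.93
ee_pos: [497.5, -182.2, 209.2]
ee_rot: [171.9, 89.8, -13.2]
force: [-0.6, 0.2, 5.6]
gripper_width: 23.0
```

```bash
python3 snap.py 8 220 130 180 150
```

```text
{'time_s': np.float64(9.93), 'ee_pos': array([ 497.5 , -182.17,  209.19]), 'force': array([-0.56,  0.18,  5.63]), 'torque': array([0.16, 0.2 , 0.02]), 'gripper_width': np.float64(22.98)}
```

View pics/p8.png

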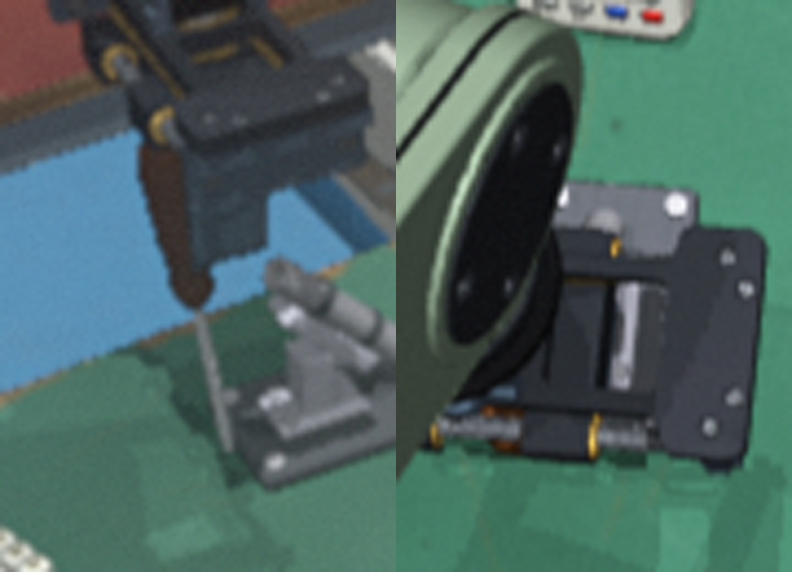

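The driver is now nearly upright, though the handle sits toward the -x edge of the pads. I'll measure the lean that remains.

```bash
python3 - <<'E'
from h import *
from scipy.optimize import least_squares
c=lambda x,y:(220+x/4.4-.4,130+y/4.4-.4)
for tip in ([498,-180,1],[498,-180,8]): print('tip',proj('scene',tip),c(230,448))
T=plane('scene',*c(230,448),2.);print(T)
top=c(203,318)
# intersect ray at shank top with driver plane (tool x-z plane through T)
n=np.array([.086,.996,0]); e,d=ray('scene',*top); P=e+d*(n@(T-e))/(n@d); print(P,np.linalg.norm(P-T),'lean',np.degrees(np.arctan2(T[0]-P[0],P[2]-T[2])))
e,d=ray('scene',*c(160,150)); P=e+d*(n@(T-e))/(n@d); print(P,np.linalg.norm(P-T),'lean',np.degrees(np.arctan2(T[0]-P[0],P[2]-T[2])))
E
```

```text
tip [271.21194589 231.56767225] (271.8727272727273, 231.4181818181818)
tip [271.0058865  229.11450724] (271.8727272727273, 231.4181818181818)
[ 498.9248144  -181.32634232    2.        ]
[ 491.1410561  -180.65425074   85.46125671] 83.826129408624 lean 5.328103357967162
[ 478.61260722 -179.57247704  182.38510659] 181.53360152989876 lean 6.424709416942835
```

The lean is about 6°, and the contact sits near the -x pad edge, where the thicker part of the handle first met the pads. I'll push a little further, with the downward press relieved, and check.

>>> move_arm --moves '[[[-0.15, 0, 0], 0, -1], [[-0.2, 0, -0.3], 0, -1], [[-0.2, 0, -0.6], 0, -1], [[-0.25, 0, -0.9], 0, -1], [[-0.25, 0, -0.9], 0, -1]]' --force 15

```text
time_s: 10.65
ee_pos: [504.8, -182.6, 210.5]
ee_rot: [-3.5, 90.0, 171.5]
force: [-0.2, -0.3, -1.5]
gripper_width: 22.8
```

```bash
python3 snap.py 9 220 130 180 150
```

```text
{'time_s': np.float64(10.65), 'ee_pos': array([ 504.76, -182.63,  210.49]), 'force': array([-0.21, -0.32, -1.53]), 'torque': array([0.07, 0.14, 0.01]), 'gripper_width': np.float64(22.77)}
```

View pics/p9.png

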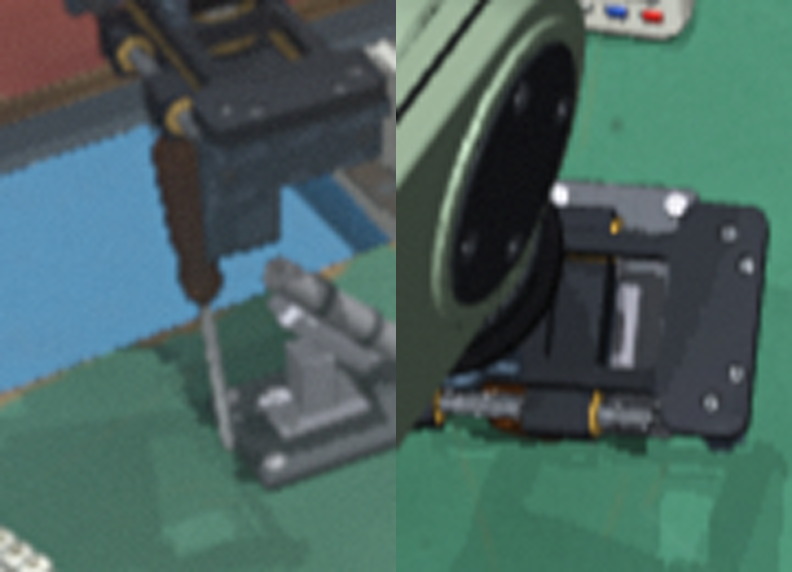

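The driver turned a little further and still stands against the foot; next I'll compare it with the projected vertical.

```bash
cat > lean.py <<'E'
from h import *
def shank_scene(im,box):
    pass
E
python3 - <<'E'
from h import *
c=lambda x,y:(220+x/4.4-.4,130+y/4.4-.4)
T=plane('scene',*c(230,445),2.);n=np.array([.086,.996,0])
for q in (c(208,315),c(205,290),c(178,150)):
    e,d=ray('scene',*q); P=e+d*(n@(T-e))/(n@d); print(P.round(1),np.linalg.norm(P-T).round(1),'lean',np.degrees(np.arctan2(T[0]-P[0],P[2]-T[2])).round(2))
s=cv2.imread('pics/scene9.png')[130:260,220:310];s=cv2.resize(s,None,fx=4.4,fy=4.4,interpolation=cv2.INTER_CUBIC)
for l,col in((0,(0,0,255)),(5,(0,255,255))):
    p=[((proj('scene',T+h*np.array([-np.sin(np.radians(l)),0.086*np.sin(np.radians(l)),np.cos(np.radians(l))]))-[220,130]+.4)*4.4).astype(int) for h in(0,190)]
    cv2.line(s,tuple(map(int,p[0])),tuple(map(int,p[1])),col,1)
cv2.imwrite('pics/l9.png',s)
E
```

```text
[ 494.5 -179.    84.6] 82.7 lean 3.75
[ 494.2 -179.    99.3] 97.4 lean 3.41
[ 487.5 -178.4  178.3] 176.7 lean 4.04
```

View pics/l9.png

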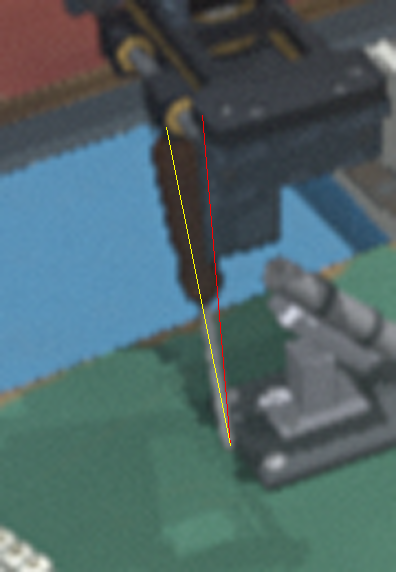

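The lean is now about 4°, and the drop matches pure pivoting without slip. One more small push.

>>> move_arm --moves '[[[0, 0, -0.3], 0, -1], [[0, 0, -0.6], 0, -1], [[0, 0, -0.9], 0, -1], [[0, 0, -1.1], 0, -1], [[0, 0, -1.1], 0, -1]]'

```text
time_s: 11.38
ee_pos: [515.8, -183.6, 210.7]
ee_rot: [151.5, 90.0, -33.5]
force: [-1.0, -0.9, -0.2]
gripper_width: 22.1
```

>>> move_arm --moves '[[[0, 0, 0.15], 0, -1], [[-0.5, 0, 0.5], 0, -1], [[-3, 0, 1.0], 0, -1], [[-6, 0, 1.5], 0, -1], [[-9, 0, 2], 0, -1], [[-9, 0, 2], 0, -1], [[-9, 0, 2], 0, -1], [[-9, 0, 2], 0, -1]]' --force 25

```text
time_s: 12.38
ee_pos: [495.2, -181.7, 299.4]
ee_rot: [-14.7, 89.9, 160.3]
force: [-0.0, 0.8, -0.5]
gripper_width: 21.6
```

```bash
python3 snap.py 10 220 90 180 150
```

```text
{'time_s': np.float64(12.38), 'ee_pos': array([ 495.2 , -181.66,  299.42]), 'force': array([-0.04,  0.85, -0.53]), 'torque': array([ 0.01,  0.06, -0.02]), 'gripper_width': np.float64(21.6)}
```

View pics/p10.png

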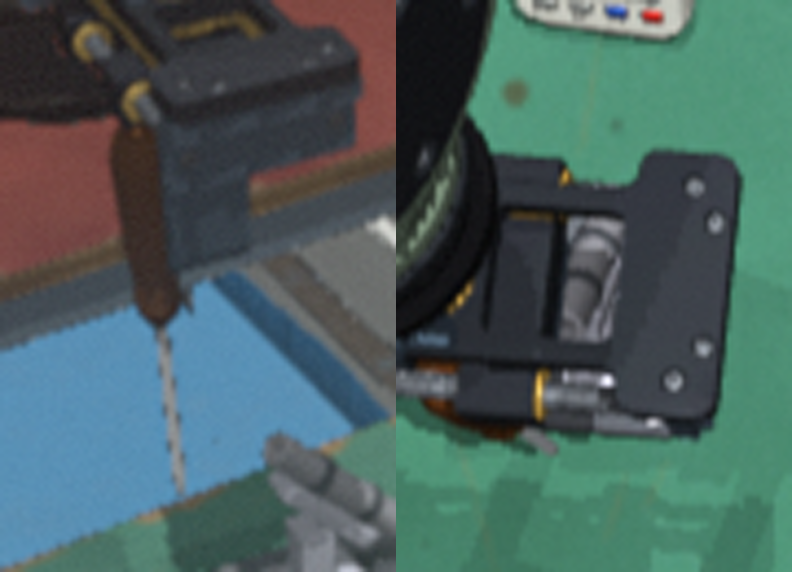

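The handle has crept further toward the pad edge. I'll check the lean and whether it is still moving.

```bash
python3 - <<'E'
from h import *
for i in range(4):
    im=viewer.grab_frame('scene'); s=status.state(); print(s['time_s'],s['gripper_width'],s['force'].round(2))
cv2.imwrite('pics/scene11.png',im[:,:,::-1])
c=lambda x,y:(220+x/4.4-.4,90+y/4.4-.4)
tp=(180+(550-396)/4.4-.4,150+448/4.4-.4)
tip,e=tri(c(182,490),tp);print('tip',tip,e)
n=np.array([.086,.996,0]);T=plane('scene',*c(182,490),tip[2])
for q in (c(162,332),c(158,310),c(135,170)):
    e,d=ray('scene',*q); P=e+d*(n@(tip-e))/(n@d); print(P.round(1),np.linalg.norm(P-tip).round(1),'lean',np.degrees(np.arctan2(tip[0]-P[0],P[2]-tip[2])).round(2))
E
```

```text
12.525 22.003616831226925 [-0.07 -0.   -0.75]
12.575 21.95868599219143 [-0.83 -0.8  -1.13]
12.625 21.67903165541437 [-1.25  0.08  0.32]
12.675 21.505009020853137 [-0.31  0.53 -0.  ]
tip [ 481.80739886 -176.2990377    88.66229399] 2.098686994590736
[ 480.8 -176.2  176.4] 87.7 lean 0.66
[ 480.  -176.1  188. ] 99.4 lean 1.06
[ 476.1 -175.8  257.6] 169.0 lean 1.93
```

The driver leans only 1–2° and the hold is steady. Now I'll carry it gently over the screw with the tip at about 88 mm.

>>> move_arm --moves '[[[0, 0.5, -0.2], 0, -1], [[0, 1.5, -0.7], 0, -1], [[0, 3, -1.4], 0, -1], [[0, 4.5, -2.0], 0, -1], [[0, 6, -2.7], 0, -1], [[0, 7.5, -3.4], 0, -1], [[0, 9, -4.1], 0, -1], [[0, 10.5, -4.8], 0, -1], [[0, 12, -5.4], 0, -1], [[0, 13.5, -6.1], 0, -1], [[0, 15, -6.8], 0, -1], [[0, 16.5, -7.5], 0, -1], [[0, 18, -8.2], 0, -1], [[0, 19, -8.6], 0, -1], [[0, 19.7, -8.9], 0, -1], [[0, 20, -9.0], 0, -1], [[0, 20, -9.0], 0, -1], [[0, 20, -9.0], 0, -1]]'

```text
time_s: 14.92
ee_pos: [567.8, -388.5, 300.9]
ee_rot: [-75.1, 90.0, 99.9]
force: [-0.6, -0.4, -1.1]
gripper_width: 21.7
```

```bash
python3 snap.py 12 295 180 280 160
```

```text
{'time_s': np.float64(14.92), 'ee_pos': array([ 567.78, -388.54,  300.9 ]), 'force': array([-0.6 , -0.41, -1.11]), 'torque': array([ 0.06, -0.01,  0.02]), 'gripper_width': np.float64(21.71)}
```

View pics/p12.png

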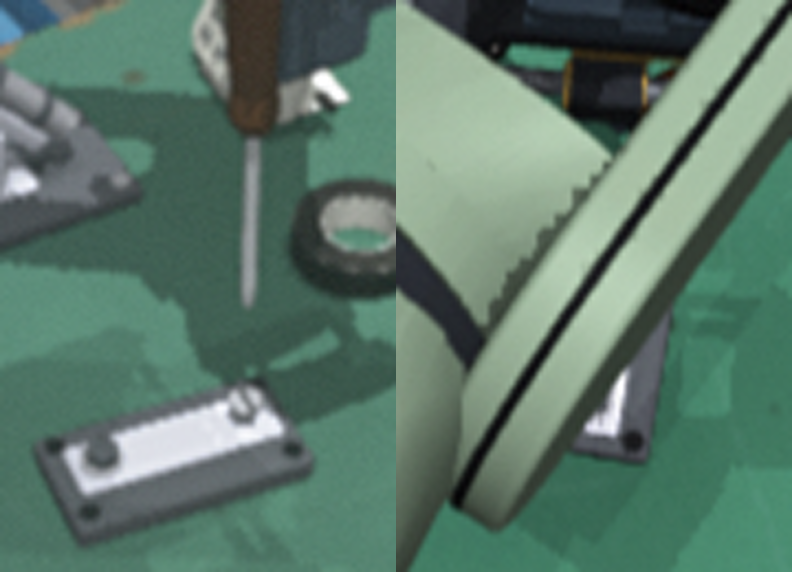

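The scene view shows the tip at ≈(351.5,248.5) above the screw at ≈(350.5,271). The arm blocks the top view here, so I'll compare the scene ray with kinematics.

```bash
python3 - <<'E'
from h import *
c=lambda x,y:(295+x/4.4-.4,180+y/4.4-.4)
u=c(249,306)
s=status.state()
k=s['ee_pos']+[-13.4,5.4,-210.7]
print(u,'kin tip',k,proj('scene',k))
for z in(84,87,90,93):print(z,plane('scene',*u,z).round(1))
sc=plane('scene',350.4,270.9,32);print('screw',sc,proj('scene',sc+[0,0,58]))
c2=lambda q:plane('scene',*c(*q),32)
print('screw again',c2((242,402)))
# lean in image: shank line vs vertical
for h in(0,95,150):print(h,(proj('scene',k+[0,0,h])-proj('scene',k)).round(1))
print([(np.array(c(*q))-u).round(1) for q in((253,140),(254,50))])
E
```

```text
(351.1909090909091, 249.14545454545456) kin tip [ 554.43304714 -383.1817222    90.27654142] [349.88736248 248.09122455]
84 [ 558.7 -381.6   84. ]
87 [ 556.9 -384.    87. ]
90 [ 555.  -386.5   90. ]
93 [ 553.2 -388.9   93. ]
screw [ 556.10310714 -386.30677111   32.        ] [351.63024464 248.87345352]
screw again [ 554.74245173 -385.63271074   32.        ]
0 [0. 0.]
95 [  2.1 -40.2]
150 [  3.5 -66.2]
[array([  0.9, -37.7]), array([  1.1, -58.2])]
```

Tip and screw agree within about 3 mm by both routes, and the lean is about 2°. Lowering 38 mm brings the tip to about 52 mm.

>>> move_arm --moves '[[[0.4, 0, 0], 0, -1], [[1.0, 0, 0], 0, -1], [[1.6, 0, 0], 0, -1], [[2.2, 0, 0], 0, -1], [[2.8, 0, 0], 0, -1], [[3.3, 0, 0], 0, -1], [[3.6, 0, 0], 0, -1], [[3.8, 0, 0], 0, -1], [[3.8, 0, 0], 0, -1], [[3.8, 0, 0], 0, -1], [[3.8, 0, 0], 0, -1]]'

```text
time_s: 16.4
ee_pos: [567.9, -389.0, 263.0]
ee_rot: [142.1, 90.0, -42.9]
force: [0.5, 0.1, -1.2]
gripper_width: 21.6
```

```bash
python3 snap.py 13 295 180 280 160; python3 - <<'E'
import cv2
for n in('scene','top'):
    s=cv2.imread(f'pics/{n}13.png')
    cv2.imwrite(f'pics/c13{n}.png',cv2.resize(s[200:300,300:400],None,fx=6,fy=6,interpolation=cv2.INTER_CUBIC))
E
```

```text
{'time_s': np.float64(16.4), 'ee_pos': array([ 567.89, -388.97,  262.98]), 'force': array([ 0.5 ,  0.12, -1.22]), 'torque': array([ 0.06, -0.02,  0.05]), 'gripper_width': np.float64(21.57)}
```

View pics/c13scene.png

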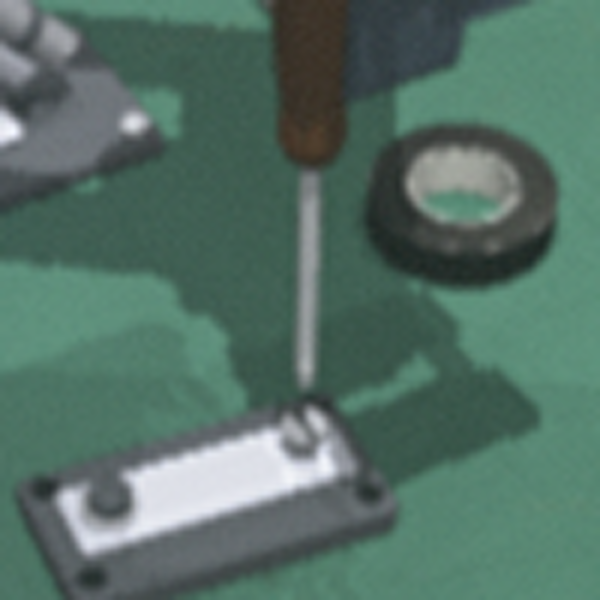

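View pics/p13.png

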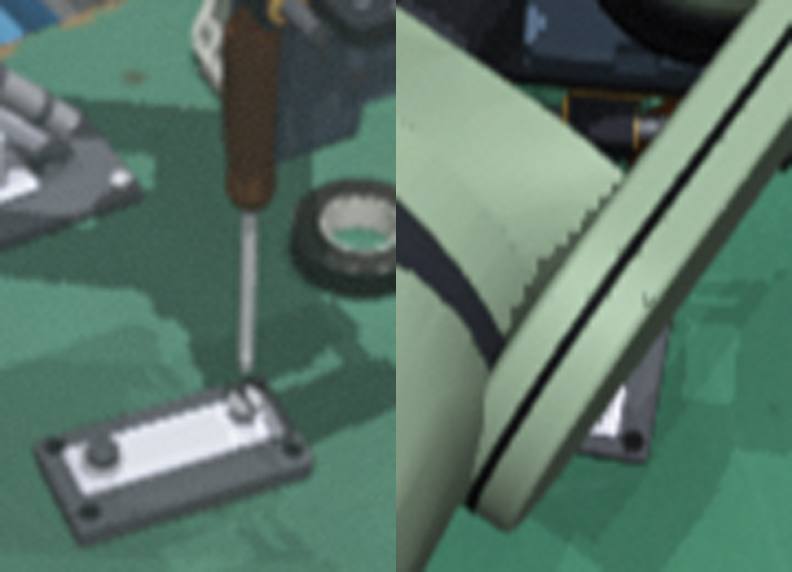

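The tip is at ≈(350.6,264) and the screw head centre at ≈(350.3,270.5), so the tip sits directly above the head.

```bash
python3 - <<'E'
from h import *
c=lambda x,y:(300+x/6-.42,200+y/6-.42)
tip=c(305,386); sc=np.array(c(303,422)); print(tip,sc)
S=plane('scene',*sc,32);print('screw',S,[proj('scene',S+[0,0,h]).round(1) for h in(15,18,20,22)])
for z in(49,52,55):print(z,(plane('scene',*tip,z)-S).round(1))
k=status.state()['ee_pos']+[-13.4,5.4,-210.7];print('kin',k, k-np.array([554.7,-383.5,32]))
E
```

```text
(350.4133333333333, 263.9133333333333) [350.08       269.91333333]
screw [ 557.05005379 -383.89325343   32.        ] [array([350.4, 264.4]), array([350.4, 263.3]), array([350.5, 262.5]), array([350.5, 261.8])]
49 [-0.4 -0.6 17. ]
52 [-2.2 -2.9 20. ]
55 [-3.9 -5.2 23. ]
kin [ 554.49637555 -383.54709522   52.22027544] [-0.20362445 -0.04709522 20.22027544]
```

```bash
python3 -c "
from workcell import env,status
s=status.state();print(s['gripper_width'],s['qvel'].round(2))
env.job_done()"
```

```text
21.63444910799872 [ 0.06 -0.01  0.11 -0.02  0.09  0.05]
the job is handed in; nothing more can be done
```

I drew the screwdriver out along the bore, turned it upright, carried it over the slotted screw and handed the job in at about 16.5 s with the gripper still holding it. The tool can't tilt, so I turned the driver by pressing its tip against the edge of the holster's foot. That let the driver pivot between the gripper pads.

**Last checks**
- **Height:** the tip is about 20 mm above the screw head by kinematics, or 17–20 mm by the scene camera.
- **Centring:** the offset from the screw's axis is under 1 mm by kinematics. The scene camera gives about 1–4 mm, depending on the tip height assumed.
- **Lean:** about 2° from vertical.
- **Stillness:** the arm was at rest, and the finger opening was steady at 21.6 mm with the grip set to 25 N.
- **Plate and bystanders:** at no point did I see the driver touch the plate or its screw. I never moved near the bystanders, but I did not re-measure where they lie.

**What failed or disagreed**
- **Hold on the handle:** the handle slid to the edge of the pads during pivoting, so the hold is off-centre. It showed no further movement after that.
- **Camera agreement:** the two cameras disagreed by up to 5 mm near the plate, mostly in y.
- **Top view:** the arm blocked the top camera at the final pose, so centring there rests on the scene camera and kinematics.

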